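Centre-punch the L-shaped bracket blank

ROBOT

A 6-joint arm with a two-finger parallel gripper is mounted at the origin on the work surface. World frame = base frame: x ahead of the robot, y to its left, z up, the work surface at z = 0. Lengths are in m, angles in rad, forces in N, time in s.
With the tool pointing down it reaches from about 0.25 to 0.775 m from the base axis. Payload 4 kg.
Tool frame: the origin (TCP) lies midway between the tips of the shut fingers; the grasp point (between the pads) lies 19 mm behind it; x points along the fingers, y is the direction in which the jaws open and shut, and the axes are right-handed (so a half turn about x gives the same grasp; the last joint's range is limited). The gripper opens to 85 mm and grips with 20 to 120 N. Pads are 22 mm wide; open, the fingers measure 114 mm over their backs; the gripper's body (76 mm by 85 mm) begins 54 mm behind the grasp point. The pads swing forward as they close: fully open they stand 13 mm farther back than shut.
Start: joints at [-1.377, 0.087, 1.371, -0, 1.684, -0.103], TCP at [0.161, -0.526, 0.231] pointing down, gripper open.
Joint ranges: [-3.1, 3.1], [-0.76, 2.03], [0.27, 2.55], [-1.08, 4.22], [0.17, 2.65], [-2.57, 2.57]. Speed limits (rad/s): [2.79, 2.79, 3.14, 3.14, 3.14, 3.14].

INTERFACE

Orientations are given as a 3x3 rotation matrix whose columns are the frame's x, y, z axes.
In Python, from cell import env gives the robot as it stands.
- The arm moves only by the tool play_rows, never from a script. Its argument "targets" is a list of rows, each an object with "offset": the shift along the tool's x, y, z in mm, a list of three; "yaw": the turn about the tool's x in rad; "jaw": the closure, from 0 (fully open) to 1 (shut). A call has 1 to 8 rows; each row is the pose to reach, as a shift and turn from the pose measured when the call began, along the tool's axes at that moment; what a row does not reach only later rows make up. A row lasts 1/8 s, in which the tool goes at most 62.5 mm and 10.7 degrees, less where a joint would pass 70% of its speed; a pose out of reach is approached as far as the arm can. A call with a gripper value outside its range is refused whole. The fingers move at their own pace and stop on an object; the grip force is fixed at half the most. Time passes only in rows, so rows that repeat a pose let the fingers close. It gives the time, the measured TCP pose, the force and the opening at its end, in the units of the state.
- env.get_state(): the state, without advancing time (a new reading comes with each control period).
- env.get_image(name): name is "scene" or "top" or "wrist"; returns a dict with "image" (400x640x3 uint8, red, green, blue), "z_map" (400x640 float32, m along the optical axis (not along the pixel's ray), 0 where there is no reading), "intrinsics" (3x3 intrinsics, pixels), "origin" and "orientation" of the camera in the world. Camera axes: x right, y up, looking along -z (the intrinsics and any distortion apply to the point x, -y, -z); pixel columns grow to the right and rows downward; lengths in m; the calibration is good to about 2 mm. A picture is of the moment at which its call begins.
- env.hand_in(): hands the job in, once; it reports no verdict.
The state is a dict: "clock": time; "joint_pos": joint angles; "qd": joint speeds; "tau": joint torques, N m; "eef_pos": TCP position; "ee_rot": TCP orientation; "ft_force": force on the tool from outside, world axes, zero at the start; "wrist_torque": the same for the moment, N m; "width": finger opening in m.
Only numpy, scipy, OpenCV 4.12 (cv2) and the standard library are available. Lean on these libraries where they do the work, as an engineer would, in place of code of your own. Each camera call takes 0.05 s, during which the arm holds its last target.

TASK

Pick up the spring-loaded stand punch, stand it upright on the L-shaped bracket blank with its axis inside the blank's scribed circle, and press its grip sleeve straight down until its hidden spring snaps, near the bottom of its travel. Then let the sleeve come back up and leave the punch standing there on the circle. Do not fire the punch anywhere else, and leave the blank lying where it is.

Things in the scene. Friction and masses are not known exactly. Their poses are not given: they have to be found in the camera images.
- punch: Round stand punch, 119 mm tall, 0.28 to 0.46 kg. Origin: centre of the foot's underside, z up. Steel foot 48 mm wide, 14 mm high; thin tube 18 mm wide up to 58 mm; dark ringed grip sleeve 26 mm wide from 58 to 110 mm; domed cap 30 mm wide up to 119 mm. Carry it by the sleeve; press sleeve or cap. Point hidden in the foot, on the axis. Beside it: a stout knobbed weight, a squat knobbed holder.
- plunger (a joint): Downward travel of the punch's grip sleeve, m: 0 = up (rest), 0.012 = hard stop. A hidden preloaded spring resists with 5 N at first, rising evenly to 12 N at the stop; it snaps, and the mark is made, at 10 mm down. Past the stop the sleeve is rigid. Let up, it returns to 0 by itself; lifting the punch by the sleeve does not move it.
- bracket_blank: L-shaped flat aluminium blank, 6 mm thick, 0.35 kg, loose on the bench at any yaw. Origin: underside, centre of its 116 (x) by 100 mm (y) outline, z up. Long leg: all 116 mm along x, y -50 to +6 mm. Short leg: x -58 to -2 mm, up to y +50 mm. A straight strip and a round disc with the same circle are not to be punched.
- drill_spot (a point): Centre of the scribed circle (30 mm wide, black line, small centre cross) on the L-shaped blank's top face, near the free end of the long leg: x +28, y -22 mm from the blank's origin, 6 mm above its underside; axes as the blank's.
Things that resemble listed ones, but are neither listed nor needed, are in the scene too. What is shaped like the punch but orange or yellow is not meant.

How it is judged:
By the outcome, as a careful person would: the job done as asked, in the order asked, and still so for the second after the job is handed in, with the robot touching nothing.
It also fails if it takes over 35 s, if anything falls off the work surface, if the arm or the gripper's body presses on something with over 40 N, if the wrist force passes 120 N, or if a joint passes its speed limit or range.

## Working session

There is one attempt and no reset: what is moved stays moved. The work goes in short steps, Python scripts to look and compute and a tool call to move; the robot and the scene stay as the last step left them, time stands still between calls to the robot, and variables do not carry over. Pictures are saved under pics/ and viewed, and the job is handed in when it is done.

Besides the shell and the picture viewer there is one more tool, called after "Request:" by a JSON object that holds its "op" and its "data", one argument or row to a line. play_rows: Moves the arm, as the interface text tells. Its arguments: {"type":"object","properties":{"targets":{"type":"array"}},"required":["targets"]}

```bash
mkdir -p pics; ls
cat > h.py <<'E'
import numpy as np,cv2
from cell import env
def grab(n,fn=None):
    d=env.get_image(n)
    np.savez(f'/tmp/{n}.npz',**d)
    if fn: cv2.imwrite(f'pics/{fn}.png',d['image'][:,:,::-1])
    return d
def load(n): return dict(np.load(f'/tmp/{n}.npz'))
def ray(d,u,v):
    K=d['intrinsics'];p=np.linalg.inv(K)@np.array([u,v,1.])
    return d['orientation']@np.array([p[0],-p[1],-p[2]])
def onz(d,u,v,z):
    r=ray(d,u,v);o=d['origin'];return o+r*(z-o[2])/r[2]
def pt(d,u,v):
    return d['origin']+ray(d,u,v)*d['z_map'][int(v),int(u)]
def proj(d,P):
    c=d['orientation'].T@(np.array(P)-d['origin']);q=d['intrinsics']@np.array([c[0],-c[1],-c[2]]);return q[:2]/q[2]
E
python3 - <<'E'
from h import *
for n in ['scene','top','wrist']:
    d=grab(n,n+'0');print(n,{k:d[k].tolist() for k in ['origin','orientation','intrinsics']},[k for k in d])
print(env.get_state())
E
```

```text
pics
scene {'origin': [0.9924026598777438, -0.057104265604715244, 0.8458035107547985], 'orientation': [[0.16168957663519118, -0.8334704453986598, 0.5283781765501789], [0.9868100552400607, 0.1408417688777453, -0.07980921636312291], [-0.007899093912634748, 0.5343132159944645, 0.8452496622472035]], 'intrinsics': [[477.427595832923, 0.0, 322.53515958097915], [0.0, 477.427595832923, 200.66261781534476], [0.0, 0.0, 1.0]]} ['image', 'z_map', 'intrinsics', 'origin', 'orientation']
top {'origin': [0.38863965520701593, -0.006858579377028349, 1.0263394164512505], 'orientation': [[-0.012280809860352284, 0.9940229641296123, -0.10847823971725169], [-0.9998629013060786, -0.013412598933724106, -0.009709829124876699], [-0.011106768250265851, 0.10834412292700842, 0.9940514024567404]], 'intrinsics': [[446.893442705132, 0.0, 312.8691323098025], [0.0, 446.893442705132, 202.87223636023046], [0.0, 0.0, 1.0]]} ['image', 'z_map', 'intrinsics', 'origin', 'orientation']
wrist {'origin': [0.23211357042706776, -0.5036381505556614, 0.372811179013714], 'orientation': [[0.2917571696950988, 0.9152201186002706, 0.277
[... 407 characters left out ...]
91703e+00, -2.85494723e-06,
        1.68360066e+00, -1.03072454e-01]), 'qd': array([-0.00087333, -0.0024288 , -0.00383645, -0.00072728,  0.00068336,
        0.00125456]), 'tau': array([ 1.40510983e-03, -3.52371240e+01, -3.13679552e+01, -1.62060251e-04,
        8.00969341e-03,  6.21805967e-07]), 'eef_pos': array([ 0.16077607, -0.52557663,  0.23038043]), 'ee_rot': array([[-3.39938760e-04,  2.92437300e-01, -9.56284639e-01],
       [ 1.71820947e-03, -9.56283112e-01, -2.92437443e-01],
       [-9.99998466e-01, -1.74250814e-03, -1.77390842e-04]]), 'ft_force': array([-0.76794515, -0.05849429,  0.40335118]), 'wrist_torque': array([-0.02861088,  0.04092227,  0.01115281]), 'width': 0.08572843268228855}
```

View pics/scene0.png

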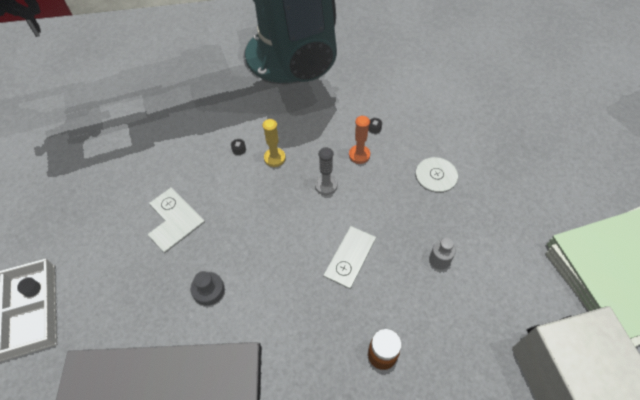

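View pics/top0.png

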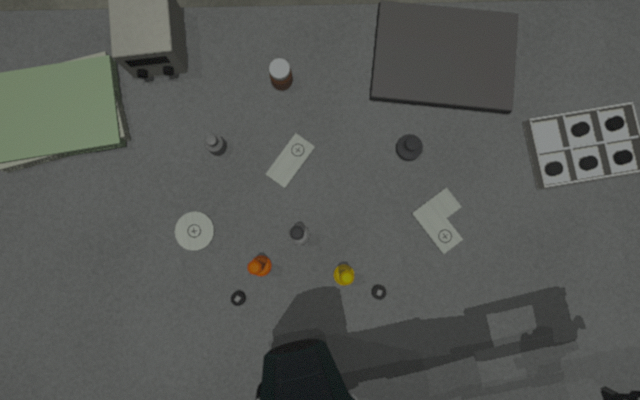

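View pics/wrist0.png

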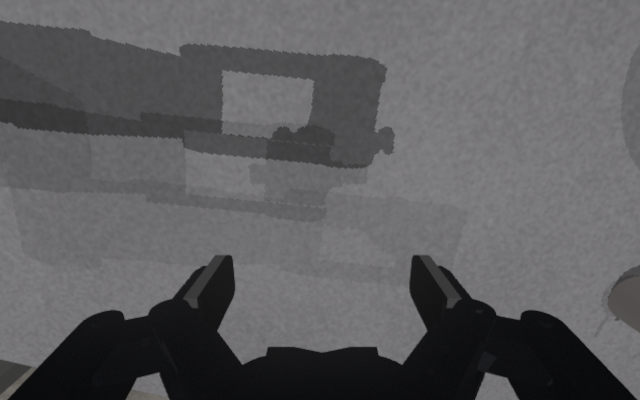

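Run:
```python
from h import *
t=load('top');s=load('scene')
a=cv2.resize(t['image'][180:280,250:350],(400,400),interpolation=cv2.INTER_CUBIC)
b=cv2.resize(t['image'][175:265,400:490],(400,400),interpolation=cv2.INTER_CUBIC)
c=cv2.resize(s['image'][100:200,230:330+60][:, :],(640,400),interpolation=cv2.INTER_CUBIC)
e=cv2.resize(s['image'][175:265,130:220],(400,400),interpolation=cv2.INTER_CUBIC)
cv2.imwrite('pics/topc.png',np.hstack([a,b])[:,:,::-1]);
c=cv2.resize(s['image'][130:210,285:365],(400,400),interpolation=cv2.INTER_CUBIC)
cv2.imwrite('pics/scc.png',np.hstack([c,e])[:,:,::-1])
for n,d,box in [('top',t,(400,175,490,265)),('scene',s,(130,175,220,265))]:
    x0,y0,x1,y1=box
    g=cv2.cvtColor(d['image'],cv2.COLOR_RGB2GRAY)[y0:y1,x0:x1]
    th,m=cv2.threshold(g,0,255,cv2.THRESH_OTSU)
    cs,_=cv2.findContours(m,cv2.RETR_EXTERNAL,cv2.CHAIN_APPROX_NONE)
    k=max(cs,key=cv2.contourArea); k=k+np.array([x0,y0])
    ap=cv2.approxPolyDP(k,3,True)[:,0]
    P=np.array([onz(d,u,v,.006)[:2] for u,v in ap]);print(n,th);print(np.c_[ap,P.round(4),np.linalg.norm(P-np.roll(P,-1,0),axis=1).round(4)])
    # dark circle inside
    mk=np.zeros(d['image'].shape[:2],np.uint8);cv2.drawContours(mk,[k],-1,255,-1);mk=cv2.erode(mk,np.ones((5,5)))
    G=cv2.cvtColor(d['image'],cv2.COLOR_RGB2GRAY)
    med=np.median(G[mk>0]);dk=(mk>0)&(G<med-25)
    ys,xs=np.nonzero(dk);(cx,cy),ax,an=cv2.fitEllipse(cv2.convexHull(np.c_[xs,ys].astype(np.float32)));print('circle',cx,cy,ax,onz(d,cx,cy,.006), len(xs))
```

```text
top 112.0
[[ 4.460e+02  1.880e+02  5.302e-01 -3.032e-01  9.480e-02]
 [ 4.130e+02  2.120e+02  4.759e-01 -2.255e-01  1.151e-01]
 [ 4.440e+02  2.530e+02  3.819e-01 -2.921e-01  5.230e-02]
 [ 4.620e+02  2.390e+02  4.130e-01 -3.342e-01  5.900e-02]
 [ 4.460e+02  2.180e+02  4.612e-01 -3.001e-01  4.130e-02]
 [ 4.600e+02  2.070e+02  4.860e-01 -3.331e-01  5.350e-02]]
circle 444.5499572753906 235.6147003173828 (12.792302131652832, 13.08540153503418) [ 0.42115075 -0.29504229  0.006     ] 30
scene 185.0
[[ 1.720e+02  1.880e+02  3.828e-01 -2.878e-01  5.310e-02]
 [ 1.500e+02  2.020e+02  4.108e-01 -3.330e-01  6.040e-02]
 [ 1.650e+02  2.210e+02  4.623e-01 -3.015e-01  4.280e-02]
 [ 1.480e+02  2.350e+02  4.894e-01 -3.346e-01  4.910e-02]
 [ 1.630e+02  2.500e+02  5.282e-01 -3.045e-01  9.680e-02]
 [ 2.030e+02  2.200e+02  4.728e-01 -2.250e-01  1.097e-01]]
circle 167.93289184570312 203.13291931152344 (12.231575965881348, 15.286218643188477) [ 0.41983222 -0.29596822  0.006     ] 71
```

Run:
```python
from h import *
t=load('top');s=load('scene')
for u,v in [(299,233),(297,232),(300,238)]: print('top',u,v,pt(t,u,v))
for u,v in [(326,153),(326,160),(326,170),(326,188)]: print('scene',u,v,pt(s,u,v))
for n,d,(x0,y0,x1,y1) in [('top',t,(280,215,320,250)),('scene',s,(305,140,350,200))]:
    vv,uu=np.mgrid[y0:y1,x0:x1]
    P=np.array([pt(d,u,v) for u,v in zip(uu.ravel(),vv.ravel())])
    for lo,hi in [(.10,.13),(.06,.1),(.03,.055),(.006,.018)]:
        q=P[(P[:,2]>lo)&(P[:,2]<hi)]
        if len(q):print(n,lo,hi,len(q),q.mean(0).round(4),q.min(0).round(4),q.max(0).round(4))
```

```text
top 299 233 [0.4265314  0.03085027 0.11992656]
top 297 232 [0.42867771 0.03496106 0.11832132]
top 300 238 [0.41662678 0.029206   0.11257932]
scene 326 153 [0.43037515 0.03591881 0.11661338]
scene 326 160 [0.43947136 0.03437408 0.10651844]
scene 326 170 [0.4389252  0.03440555 0.07287628]
scene 326 188 [0.44261147 0.03368139 0.01394065]
top 0.1 0.13 167 [0.4286 0.0365 0.1177] [0.4146 0.0229 0.1116] [0.4433 0.0515 0.1229]
top 0.006 0.018 173 [0.4249 0.0328 0.0128] [0.4061 0.0149 0.0064] [0.4702 0.0606 0.0178]
scene 0.1 0.13 193 [0.4319 0.0347 0.1142] [0.4135 0.021  0.1005] [0.4432 0.0499 0.1206]
scene 0.06 0.1 155 [0.437  0.0338 0.0805] [0.4238 0.0221 0.0604] [0.4432 0.0484 0.0997]
scene 0.03 0.055 51 [0.4348 0.0341 0.0412] [0.4293 0.0272 0.0304] [0.4376 0.0416 0.0528]
scene 0.006 0.018 269 [0.4326 0.0358 0.0126] [0.347  0.0121 0.0061] [0.4518 0.1016 0.0174]
```

View pics/topc.png

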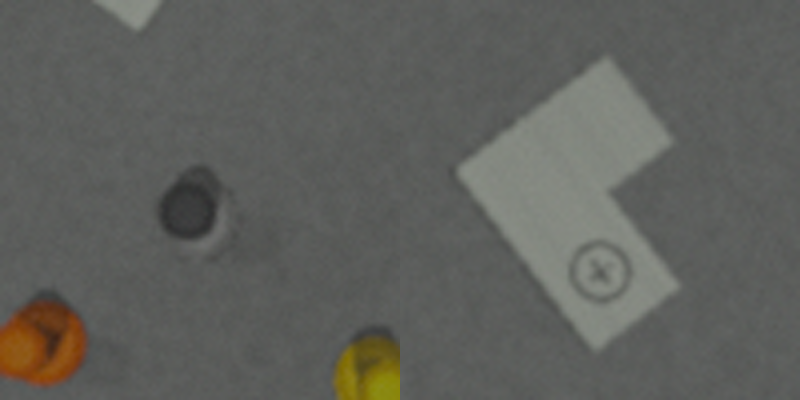

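View pics/scc.png

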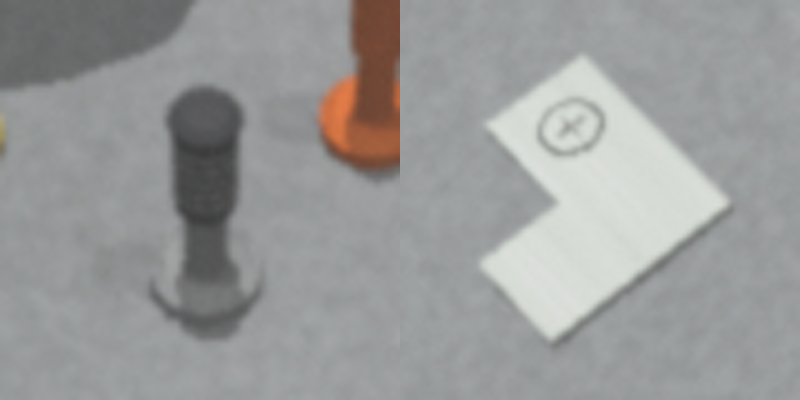

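The grey punch with the dark sleeve is at scene (326,170) and top (299,233). The yellow one (scene 272,142) and the orange one (scene 361,140) are excluded by colour. The knobbed things at scene (207,287) and (443,252) have the wrong shape. The L blank is at top (438,222), and its edges measure 115/95/53 mm, which fits. Its circle lies at about (0.4205, -0.2955), near the free end of the long leg. The punch axis is at about (0.429, 0.036) and its top is about 119 mm high. Next I move to hover over the punch.

Request:
{"op": "play_rows", "data": {
  "targets": [
    {"offset":[0,-40,-37],"yaw":0,"jaw":0},
    {"offset":[0,-81,-74],"yaw":0,"jaw":0},
    {"offset":[0,-122,-112],"yaw":0,"jaw":0},
    {"offset":[0,-163,-149],"yaw":0,"jaw":0},
    {"offset":[0,-204,-187],"yaw":0,"jaw":0},
    {"offset":[0,-245,-224],"yaw":0,"jaw":0},
    {"offset":[0,-286,-262],"yaw":0,"jaw":0},
    {"offset":[0,-326,-299],"yaw":0,"jaw":0}
  ]
}}

```text
clock: 1.15
eef_pos: [0.3517, -0.1246, 0.2309]
ee_rot: [[0.0, 0.292, -0.956], [0.001, -0.956, -0.292], [-1.0, -0.001, -0.001]]
ft_force: [1.3, 0.2, 0.2]
width: 0.0853
```

Request:
{"op": "play_rows", "data": {
  "targets": [
    {"offset":[0,-40,-37],"yaw":0,"jaw":0},
    {"offset":[0,-81,-74],"yaw":0,"jaw":0},
    {"offset":[0,-115,-106],"yaw":0,"jaw":0},
    {"offset":[0,-131,-121],"yaw":0,"jaw":0},
    {"offset":[0,-131,-121],"yaw":0,"jaw":0}
  ]
}}

```text
clock: 1.78
eef_pos: [0.4291, 0.0371, 0.2306]
ee_rot: [[-0.001, 0.295, -0.955], [0.001, -0.955, -0.295], [-1.0, -0.002, 0.001]]
ft_force: [-1.0, -0.7, 0.3]
width: 0.0853
```

Run:
```python
from h import *
w=grab('wrist','wrist1');s=env.get_state();print(s['clock'],s['eef_pos'],s['width'])
vv,uu=np.mgrid[0:400:1,0:640:1]
P=np.array([pt(w,u,v) for u,v in zip(uu.ravel(),vv.ravel())])
near=np.hypot(P[:,0]-.429,P[:,1]-.036)<.04
for lo,hi in [(.112,.13),(.065,.105),(.02,.055),(.008,.018)]:
    q=P[near&(P[:,2]>lo)&(P[:,2]<hi)]
    if len(q): print(lo,hi,len(q),q.mean(0).round(4),q.min(0).round(4),q.max(0).round(4))
g=w['image'].copy()
u,v=proj(w,(.429,.036,.119));cv2.circle(g,(int(u),int(v)),3,(255,0,0),1);print(u,v)
cv2.imwrite('pics/wrist1m.png',g[:,:,::-1])
```

```text
1.825 [0.42881634 0.03620951 0.23068028] 0.08530407520769362
0.112 0.13 809 [0.4285 0.0369 0.1171] [0.4123 0.022  0.1121] [0.4421 0.0511 0.1205]
0.065 0.105 189 [0.4374 0.0398 0.0857] [0.4251 0.0247 0.068 ] [0.4406 0.0497 0.1042]
0.02 0.055 41 [0.4344 0.0386 0.0292] [0.4294 0.0302 0.0207] [0.4363 0.045  0.0414]
0.008 0.018 685 [0.4345 0.0387 0.013 ] [0.4068 0.013  0.008 ] [0.4508 0.0598 0.0171]
323.55297172856734 200.8342401716895
```

View pics/wrist1m.png

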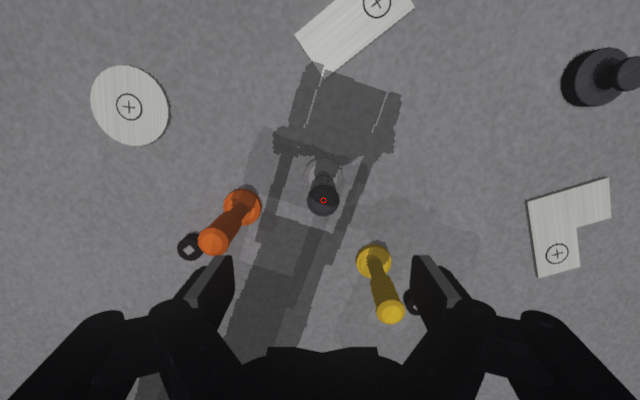

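The wrist view shows the punch cap centred at (323,201), axis at about (0.428, 0.0365). Orange is at (235,220) and yellow at (380,280), both clear of the fingers. I descend.

Request:
{"op": "play_rows", "data": {
  "targets": [
    {"offset":[45,0,0],"yaw":0,"jaw":0},
    {"offset":[90,0,0],"yaw":0,"jaw":0},
    {"offset":[130,0,0],"yaw":0,"jaw":0},
    {"offset":[155,0,0],"yaw":0,"jaw":0},
    {"offset":[165,0,0],"yaw":0,"jaw":0},
    {"offset":[165,0,0],"yaw":0,"jaw":0}
  ]
}}

```text
clock: 2.58
eef_pos: [0.4284, 0.0356, 0.0657]
ee_rot: [[-0.002, 0.292, -0.956], [0.001, -0.956, -0.292], [-1.0, -0.001, 0.001]]
ft_force: [0.5, 0.5, -1.2]
width: 0.0855
```

Request:
{"op": "play_rows", "data": {
  "targets": [
    {"offset":[0,0,0],"yaw":0,"jaw":0.4},
    {"offset":[0,0,0],"yaw":0,"jaw":0.6},
    {"offset":[0,0,0],"yaw":0,"jaw":0.8},
    {"offset":[0,0,0],"yaw":0,"jaw":1},
    {"offset":[0,0,0],"yaw":0,"jaw":1},
    {"offset":[0,0,0],"yaw":0,"jaw":1}
  ]
}}

```text
clock: 3.32
eef_pos: [0.4287, 0.036, 0.0663]
ee_rot: [[-0.001, 0.293, -0.956], [0.001, -0.956, -0.293], [-1.0, -0.001, 0.0]]
ft_force: [-0.1, 1.8, 3.3]
width: 0.025
```

Request:
{"op": "play_rows", "data": {
  "targets": [
    {"offset":[-10,0,0],"yaw":0,"jaw":1},
    {"offset":[-40,0,0],"yaw":0,"jaw":1},
    {"offset":[-70,0,0],"yaw":0,"jaw":1},
    {"offset":[-80,0,0],"yaw":0,"jaw":1},
    {"offset":[-80,0,0],"yaw":0,"jaw":1}
  ]
}}

```text
clock: 3.95
eef_pos: [0.4287, 0.0357, 0.1461]
ee_rot: [[-0.001, 0.293, -0.956], [0.001, -0.956, -0.293], [-1.0, -0.001, 0.0]]
ft_force: [-0.3, -0.7, -3.6]
width: 0.0252
```

Run:
```python
from h import *
w=grab('wrist','wrist2');grab('scene','scene2');s=env.get_state();print(s['clock'],s['eef_pos'],s['width'],s['ft_force'],s['wrist_torque'])
```

```text
4.05 [0.42779883 0.03580656 0.14458786] 0.024876544740035384 [-0.20297983 -0.22546839 -3.50940898] [-0.00799264 -0.01682804 -0.00717013]
```

View pics/wrist2.png

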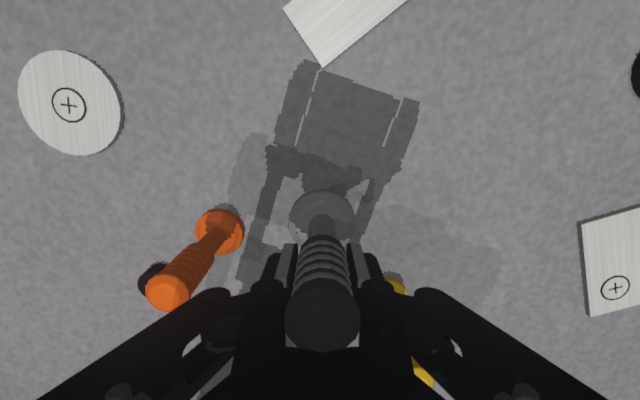

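View pics/scene2.png

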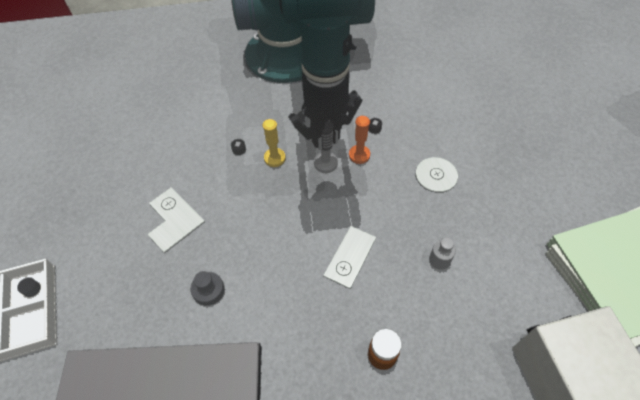

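Request:
{"op": "play_rows", "data": {
  "targets": [
    {"offset":[0,25,8],"yaw":0,"jaw":1},
    {"offset":[0,75,25],"yaw":0,"jaw":1},
    {"offset":[0,125,41],"yaw":0,"jaw":1},
    {"offset":[0,175,58],"yaw":0,"jaw":1},
    {"offset":[0,225,75],"yaw":0,"jaw":1},
    {"offset":[0,270,90],"yaw":0,"jaw":1},
    {"offset":[0,300,100],"yaw":0,"jaw":1},
    {"offset":[0,314,104],"yaw":0,"jaw":1}
  ]
}}

```text
clock: 5.05
eef_pos: [0.4191, -0.2958, 0.1422]
ee_rot: [[-0.007, 0.291, -0.957], [0.004, -0.957, -0.291], [-1.0, -0.006, 0.005]]
ft_force: [0.8, 0.5, -3.1]
width: 0.0251
```

Request:
{"op": "play_rows", "data": {
  "targets": [
    {"offset":[30,0,0],"yaw":0,"jaw":1},
    {"offset":[50,0,0],"yaw":0,"jaw":1},
    {"offset":[50,0,0],"yaw":0,"jaw":1}
  ]
}}

```text
clock: 5.42
eef_pos: [0.4173, -0.2933, 0.0891]
ee_rot: [[-0.012, 0.291, -0.957], [0.009, -0.957, -0.291], [-1.0, -0.012, 0.009]]
ft_force: [-0.1, -0.1, -3.7]
width: 0.0252
```

Run:
```python
from h import *
w=grab('wrist','wrist3');sc=grab('scene','scene3');grab('top','top3');s=env.get_state();print(s['clock'],s['eef_pos'],s['ee_rot'].round(4),s['width'],s['ft_force'],s['wrist_torque'])
c=sc['image'][120:240,110:230];cv2.imwrite('pics/scene3c.png',cv2.resize(c,(600,600),interpolation=cv2.INTER_CUBIC)[:,:,::-1])
```

```text
5.575 [ 0.41947491 -0.29550858  0.09307348] [[-0.0055  0.2913 -0.9566]
 [ 0.003  -0.9566 -0.2913]
 [-1.     -0.0044  0.0044]] 0.025218143798845783 [ 0.053483   -0.62131373 -2.79846209] [-0.0072242  -0.02146003  0.05208893]
```

View pics/wrist3.png

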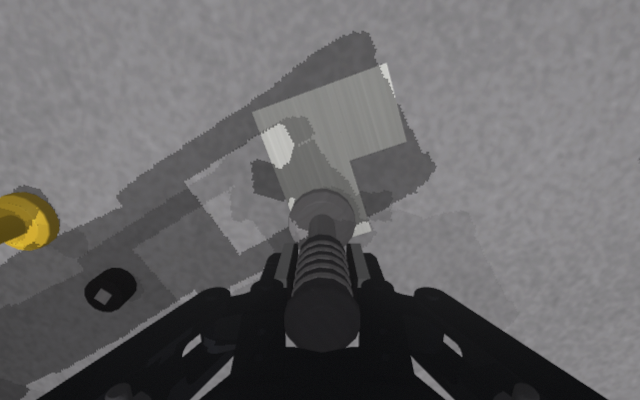

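View pics/scene3c.png

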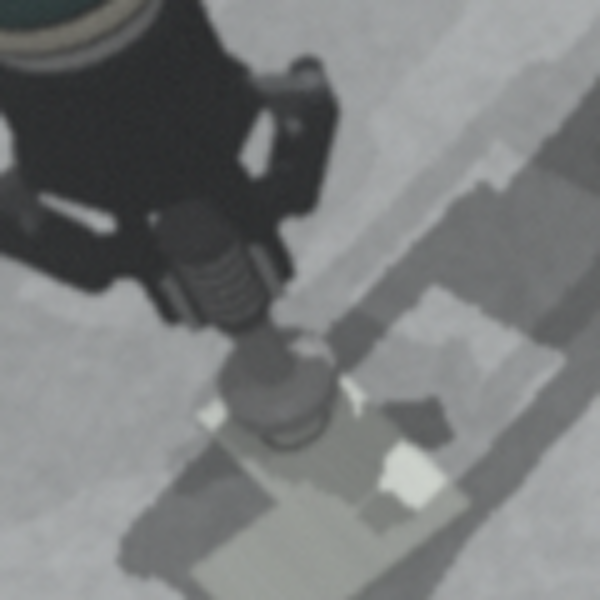

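Run:
```python
from h import *
im=cv2.imread('pics/wrist2.png');
# circle from the wrist1 image: pose need -> recompute not stored; use corner fit of the two fixed views instead
def L(o,yaw):
    pts=np.array([[-58,-50],[58,-50],[58,6],[-2,6],[-2,50],[-58,50]])/1000
    R=np.array([[np.cos(yaw),-np.sin(yaw)],[np.sin(yaw),np.cos(yaw)]]);return pts@R.T+o
pts=np.array([[-58,-50],[58,-50],[58,6],[-2,6],[-2,50],[-58,50]])/1000
# order by hand: corners top view
top=np.array([[.4759,-.2255],[.3819,-.2921],[.4130,-.3342],[.4612,-.3001],[.4860,-.3331],[.5302,-.3032]])
sc=np.array([[.4728,-.2250],[.3828,-.2878],[.4108,-.3330],[.4623,-.3015],[.4894,-.3346],[.5282,-.3045]])
for n,W in [('top',top),('scene',sc)]:
    mp,mw=pts.mean(0),W.mean(0);H=(pts-mp).T@(W-mw);U,S,V=np.linalg.svd(H);R=V.T@U.T
    print(n,np.linalg.det(R),R@(np.array([.028,-.022])-mp)+mw,'res',((pts-mp)@R.T+mw-W).round(4).tolist())
for n in ['wrist','scene','top']:
    d=load(n)
    vv,uu=np.mgrid[0:400,0:640];z=d['z_map'];K=d['intrinsics']
    c=np.stack([(uu-K[0,2])/K[0,0]*z,-(vv-K[1,2])/K[1,1]*z,-z],-1)
    P=(c@d['orientation'].T+d['origin']).reshape(-1,3)
    near=np.hypot(P[:,0]-.42,P[:,1]+.2955)<.035
    for lo,hi in [(.02,.036),(.036,.046),(.05,.08),(.138,.15)]:
        q=P[near&(P[:,2]>lo)&(P[:,2]<hi)]
        if len(q)>5:
            print(n,lo,hi,len(q),q.mean(0).round(4),np.percentile(q,[1,99],axis=0).round(4).tolist())
            h=cv2.convexHull((q[:,:2]*1000).astype(np.float32));print('   minEncl',cv2.minEnclosingCircle(h))
```

```text
top 0.9999999999999996 [ 0.42075072 -0.29524327] res [[-0.0016, 0.0031], [-0.0018, 0.0021], [-0.0003, -0.0013], [0.0002, -0.0004], [0.0011, -0.0032], [0.0024, -0.0004]]
scene 0.9999999999999999 [ 0.4204684  -0.29451703] res [[0.0021, 0.0027], [-0.003, -0.001], [0.0012, -0.0017], [-0.0012, 0.0013], [-0.0031, -0.0017], [0.004, 0.0003]]
wrist 0.02 0.036 1214 [ 0.4253 -0.2905  0.0335] [[0.3971, -0.3152, 0.0243], [0.4389, -0.2695, 0.036]]
   minEncl ((415.6395568847656, -292.45538330078125), 23.949716567993164)
wrist 0.036 0.046 1244 [ 0.4203 -0.2901  0.0373] [[0.401, -0.3105, 0.036], [0.4339, -0.2737, 0.0454]]
   minEncl ((415.5216369628906, -292.0086364746094), 20.534788131713867)
wrist 0.05 0.08 339 [ 0.4228 -0.2906  0.0613] [[0.4164, -0.2998, 0.0506], [0.425, -0.2839, 0.0724]]
   minEncl ((417.5675964355469, -292.1285095214844), 8.69638442993164)
wrist 0.138 0.15 6548 [ 0.4235 -0.298   0.142 ] [[0.4067, -0.3298, 0.1381], [0.44, -0.2618, 0.1485]]
   minEncl ((420.029296875, -295.4920959472656), 34.98838806152344)
scene 0.02 0.036 126 [ 0.4295 -0.2901  0.0323] [[0.3983, -0.3162, 0.024],
[... 430 characters left out ...]
494934082)
scene 0.138 0.15 290 [ 0.424  -0.2959  0.1432] [[0.4043, -0.3292, 0.1382], [0.4398, -0.2623, 0.1492]]
   minEncl ((419.9825439453125, -295.6141357421875), 34.85579299926758)
top 0.02 0.036 20 [ 0.4303 -0.2822  0.0329] [[0.4052, -0.3058, 0.026], [0.4414, -0.2704, 0.0359]]
   minEncl ((423.0639953613281, -291.0845947265625), 22.265804290771484)
top 0.036 0.046 83 [ 0.4285 -0.2882  0.0393] [[0.3973, -0.3041, 0.0363], [0.4413, -0.272, 0.0439]]
   minEncl ((419.5809631347656, -292.9742736816406), 23.256467819213867)
top 0.138 0.15 16 [ 0.4199 -0.2661  0.1455] [[0.4058, -0.2721, 0.1395], [0.4275, -0.2616, 0.1494]]
   minEncl ((415.94342041015625, -271.4669494628906), 11.901091575622559)
```

The foot centre measures about (0.418, -0.293) and the circle about (0.4205, -0.295), so a small correction is enough. I lower most of the way, then read the force.

Request:
{"op": "play_rows", "data": {
  "targets": [
    {"offset":[5,2.5,-2],"yaw":0,"jaw":1},
    {"offset":[10,2.5,-2],"yaw":0,"jaw":1},
    {"offset":[14,2.5,-2],"yaw":0,"jaw":1},
    {"offset":[16,2.5,-2],"yaw":0,"jaw":1},
    {"offset":[16,2.5,-2],"yaw":0,"jaw":1}
  ]
}}

```text
clock: 6.2
eef_pos: [0.4218, -0.2971, 0.0767]
ee_rot: [[-0.006, 0.291, -0.957], [0.003, -0.957, -0.291], [-1.0, -0.005, 0.005]]
ft_force: [-0.1, -0.3, -2.7]
width: 0.0252
```

```bash
cat > st.py <<'E'
from h import *
s=env.get_state();print(s['clock'],s['eef_pos'].round(4),s['ee_rot'][:,0].round(4),s['width'].round(4),s['ft_force'].round(2),s['wrist_torque'].round(3))
E
python3 st.py
```

```text
Traceback (most recent call last):
  File "st.py", line 2, in <module>
    s=env.get_state();print(s['clock'],s['eef_pos'].round(4),s['ee_rot'][:,0].round(4),s['width'].round(4),s['ft_force'].round(2),s['wrist_torque'].round(3))
                                                                                       ^^^^^^^^^^^^^^^^
AttributeError: 'float' object has no attribute 'round'
```

Request:
{"op": "play_rows", "data": {
  "targets": [
    {"offset":[1,0,0],"yaw":0,"jaw":1},
    {"offset":[2,0,0],"yaw":0,"jaw":1},
    {"offset":[3,0,0],"yaw":0,"jaw":1},
    {"offset":[4,0,0],"yaw":0,"jaw":1},
    {"offset":[4,0,0],"yaw":0,"jaw":1}
  ]
}}

```text
clock: 6.82
eef_pos: [0.4218, -0.2971, 0.0727]
ee_rot: [[-0.006, 0.291, -0.957], [0.003, -0.957, -0.291], [-1.0, -0.005, 0.005]]
ft_force: [-0.1, 0.8, -2.4]
width: 0.0246
```

```bash
sed -i "s/s\['width'\].round(4)/s['width']/" st.py
python3 - <<'E'
exec(open('st.py').read())
w=grab('wrist','wrist4');sc=grab('scene','scene4');t=grab('top','top4')
a=cv2.resize(sc['image'][150:230,130:210],(400,400),interpolation=cv2.INTER_CUBIC)
b=cv2.resize(w['image'][60:260,220:420],(400,400),interpolation=cv2.INTER_CUBIC)
cv2.imwrite('pics/c4.png',np.hstack([a,b])[:,:,::-1])
E
```

```text
6.825 [ 0.4218 -0.2971  0.0727] [-0.006   0.0034 -1.    ] 0.024575748026259094 [-0.07  0.84 -2.39] [-0.047 -0.064  0.022]
```

View pics/c4.png

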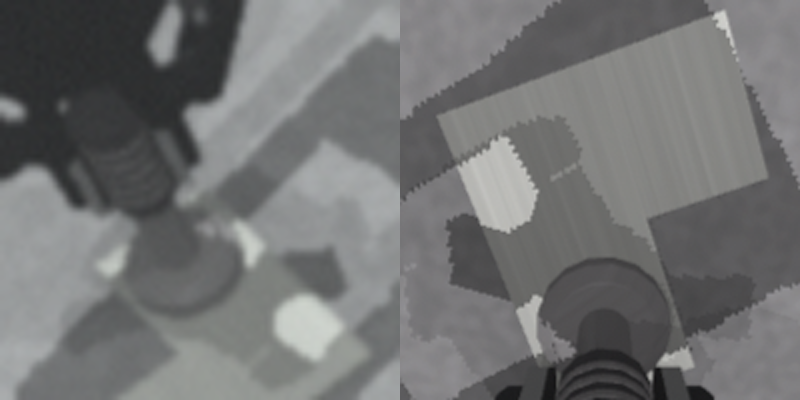

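The foot is over the leg, just about at the surface, with both leg edges visible either side. I measure it once more before pressing.

Run:
```python
from h import *
for n in ['wrist','scene','top']:
    d=load(n)
    vv,uu=np.mgrid[0:400,0:640];z=d['z_map'];K=d['intrinsics']
    c=np.stack([(uu-K[0,2])/K[0,0]*z,-(vv-K[1,2])/K[1,1]*z,-z],-1)
    P=(c@d['orientation'].T+d['origin']).reshape(-1,3)
    near=np.hypot(P[:,0]-.42,P[:,1]+.2955)<.035
    for lo,hi in [(.0105,.028),(.03,.06)]:
        q=P[near&(P[:,2]>lo)&(P[:,2]<hi)]
        if len(q)>5:
            h=cv2.convexHull((q[:,:2]*1000).astype(np.float32));print(n,len(q),cv2.minEnclosingCircle(h),np.percentile(q[:,2],[5,50,95]))
```

```text
wrist 2377 ((420.4646301269531, -296.5487976074219), 23.883831024169922) [0.01549137 0.01962451 0.02148104]
wrist 383 ((422.0135498046875, -296.1634826660156), 8.750372886657715) [0.03166685 0.0432905  0.05436773]
scene 304 ((421.48284912109375, -296.5672302246094), 24.445039749145508) [0.01300755 0.01922037 0.02358749]
scene 81 ((422.5458068847656, -296.77032470703125), 8.905091285705566) [0.03188276 0.04428879 0.05599178]
top 101 ((418.9076232910156, -287.881591796875), 30.193464279174805) [0.01236182 0.0193687  0.02382916]
```

Request:
{"op": "play_rows", "data": {
  "targets": [
    {"offset":[1,0,0],"yaw":0,"jaw":1},
    {"offset":[2,0,0],"yaw":0,"jaw":1},
    {"offset":[2,0,0],"yaw":0,"jaw":1}
  ]
}}

```text
clock: 7.35
eef_pos: [0.422, -0.2973, 0.0718]
ee_rot: [[-0.005, 0.291, -0.957], [0.003, -0.957, -0.291], [-1.0, -0.004, 0.004]]
ft_force: [-3.5, 2.5, 4.5]
width: 0.0253
```

Contact: the foot centre is within about 1.5 mm of the circle centre, and the spring is loading. I press.

Request:
{"op": "play_rows", "data": {
  "targets": [
    {"offset":[2,0,0],"yaw":0,"jaw":1},
    {"offset":[4,0,0],"yaw":0,"jaw":1},
    {"offset":[6,0,0],"yaw":0,"jaw":1},
    {"offset":[8,0,0],"yaw":0,"jaw":1},
    {"offset":[8,0,0],"yaw":0,"jaw":1}
  ]
}}

```text
clock: 7.98
eef_pos: [0.422, -0.2972, 0.065]
ee_rot: [[-0.005, 0.291, -0.957], [0.003, -0.957, -0.291], [-1.0, -0.004, 0.004]]
ft_force: [-3.6, 2.9, 8.7]
width: 0.0252
```

Request:
{"op": "play_rows", "data": {
  "targets": [
    {"offset":[2,0,0],"yaw":0,"jaw":1},
    {"offset":[3,0,0],"yaw":0,"jaw":1},
    {"offset":[4,0,0],"yaw":0,"jaw":1},
    {"offset":[5,0,0],"yaw":0,"jaw":1},
    {"offset":[5,0,0],"yaw":0,"jaw":1}
  ]
}}

```text
clock: 8.6
eef_pos: [0.422, -0.2972, 0.0617]
ee_rot: [[-0.005, 0.291, -0.957], [0.002, -0.957, -0.291], [-1.0, -0.004, 0.004]]
ft_force: [-5.0, 3.3, 10.2]
width: 0.0253
```

Request:
{"op": "play_rows", "data": {
  "targets": [
    {"offset":[2,0,0],"yaw":0,"jaw":1},
    {"offset":[3,0,0],"yaw":0,"jaw":1},
    {"offset":[3,0,0],"yaw":0,"jaw":1}
  ]
}}

```text
clock: 8.98
eef_pos: [0.422, -0.2972, 0.0605]
ee_rot: [[-0.005, 0.291, -0.957], [0.002, -0.957, -0.291], [-1.0, -0.003, 0.004]]
ft_force: [-5.6, 5.0, 11.6]
width: 0.0252
```

Request:
{"op": "play_rows", "data": {
  "targets": [
    {"offset":[2,0,0],"yaw":0,"jaw":1},
    {"offset":[3,0,0],"yaw":0,"jaw":1},
    {"offset":[3.5,0,0],"yaw":0,"jaw":1},
    {"offset":[3.5,0,0],"yaw":0,"jaw":1}
  ]
}}

```text
clock: 9.48
eef_pos: [0.422, -0.2972, 0.0604]
ee_rot: [[-0.004, 0.292, -0.957], [0.001, -0.957, -0.292], [-1.0, -0.003, 0.004]]
ft_force: [-5.8, 6.0, 17.9]
width: 0.025
```

The hard stop is reached: no further motion and the force rises to 18 N, so the snap point has been passed. I let the sleeve rise.

Request:
{"op": "play_rows", "data": {
  "targets": [
    {"offset":[-3,0,0],"yaw":0,"jaw":1},
    {"offset":[-6,0,0],"yaw":0,"jaw":1},
    {"offset":[-9,0,0],"yaw":0,"jaw":1},
    {"offset":[-11,0,0],"yaw":0,"jaw":1},
    {"offset":[-12,0,0],"yaw":0,"jaw":1},
    {"offset":[-12,0,0],"yaw":0,"jaw":1}
  ]
}}

```text
clock: 10.22
eef_pos: [0.422, -0.2972, 0.0723]
ee_rot: [[-0.005, 0.292, -0.957], [0.002, -0.957, -0.292], [-1.0, -0.003, 0.004]]
ft_force: [-3.1, 1.2, 4.4]
width: 0.025
```

```bash
python3 st.py
```

```text
10.225 [ 0.422  -0.2972  0.0723] [-0.0045  0.0016 -1.    ] 0.02500465815364534 [-3.09  1.24  4.36] [0.364 0.494 0.039]
```

Request:
{"op": "play_rows", "data": {
  "targets": [
    {"offset":[-0.5,0,0],"yaw":0,"jaw":1},
    {"offset":[-0.5,0,0],"yaw":0,"jaw":1}
  ]
}}

```text
clock: 10.48
eef_pos: [0.422, -0.2972, 0.0725]
ee_rot: [[-0.005, 0.292, -0.957], [0.002, -0.957, -0.292], [-1.0, -0.003, 0.004]]
ft_force: [-1.8, 1.5, 1.2]
width: 0.0249
```

Request:
{"op": "play_rows", "data": {
  "targets": [
    {"offset":[0,0,0],"yaw":0,"jaw":0.6},
    {"offset":[0,0,0],"yaw":0,"jaw":0.4},
    {"offset":[0,0,0],"yaw":0,"jaw":0},
    {"offset":[0,0,0],"yaw":0,"jaw":0},
    {"offset":[0,0,0],"yaw":0,"jaw":0},
    {"offset":[0,0,0],"yaw":0,"jaw":0}
  ]
}}

```text
clock: 11.22
eef_pos: [0.422, -0.2972, 0.0725]
ee_rot: [[-0.005, 0.292, -0.957], [0.002, -0.957, -0.292], [-1.0, -0.003, 0.004]]
ft_force: [-0.7, -0.6, -0.3]
width: 0.0854
```

Request:
{"op": "play_rows", "data": {
  "targets": [
    {"offset":[-10,0,0],"yaw":0,"jaw":0},
    {"offset":[-40,0,0],"yaw":0,"jaw":0},
    {"offset":[-80,0,0],"yaw":0,"jaw":0},
    {"offset":[-120,0,0],"yaw":0,"jaw":0},
    {"offset":[-150,0,0],"yaw":0,"jaw":0},
    {"offset":[-150,0,0],"yaw":0,"jaw":0}
  ]
}}

```text
clock: 11.98
eef_pos: [0.424, -0.2986, 0.2268]
ee_rot: [[0.001, 0.292, -0.957], [-0.004, -0.957, -0.292], [-1.0, 0.004, -0.0]]
ft_force: [0.4, -0.1, 0.8]
width: 0.0853
```

Run:
```python
exec(open('st.py').read())
w=grab('wrist','wrist5');sc=grab('scene','scene5');t=grab('top','top5')
a=cv2.resize(sc['image'][150:260,120:230],(400,400),interpolation=cv2.INTER_CUBIC)
b=cv2.resize(w['image'][60:260,220:420],(400,400),interpolation=cv2.INTER_CUBIC)
cv2.imwrite('pics/c5.png',np.hstack([a,b])[:,:,::-1])
for n in ['wrist','scene']:
    d=load(n)
    vv,uu=np.mgrid[0:400,0:640];z=d['z_map'];K=d['intrinsics']
    c=np.stack([(uu-K[0,2])/K[0,0]*z,-(vv-K[1,2])/K[1,1]*z,-z],-1)
    P=(c@d['orientation'].T+d['origin']).reshape(-1,3)
    near=np.hypot(P[:,0]-.42,P[:,1]+.2955)<.035
    for lo,hi in [(.0105,.028),(.03,.06),(.07,.11),(.115,.14)]:
        q=P[near&(P[:,2]>lo)&(P[:,2]<hi)]
        if len(q)>5:
            h=cv2.convexHull((q[:,:2]*1000).astype(np.float32));print(n,lo,len(q),cv2.minEnclosingCircle(h),np.percentile(q[:,2],[5,50,95]))
    print([onz(d,*proj(d,(.42,-.3,.006)),.006)])
s=load('scene');G=cv2.cvtColor(s['image'],cv2.COLOR_RGB2GRAY)
for p in [(.4759,-.2255),(.5302,-.3032),(.4860,-.3331)]: print(proj(s,(*p,.006)))
```

```text
11.975 [ 0.424  -0.2986  0.2268] [ 0.0014 -0.0037 -1.    ] 0.08530419609051984 [ 0.43 -0.07  0.8 ] [ 0.018 -0.031 -0.001]
wrist 0.0105 747 ((420.3758850097656, -296.7901611328125), 23.71251678466797) [0.01555452 0.01935963 0.02134431]
wrist 0.03 38 ((425.01055908203125, -296.04541015625), 7.476882457733154) [0.03020914 0.03672306 0.0461066 ]
wrist 0.07 217 ((423.06195068359375, -295.9583740234375), 13.007423400878906) [0.07637655 0.09268213 0.10851998]
wrist 0.115 870 ((420.5009460449219, -296.7715759277344), 14.892450332641602) [0.11977355 0.12342533 0.12532866]
[array([ 0.42 , -0.3  ,  0.006])]
scene 0.0105 303 ((421.4458312988281, -296.736328125), 24.36789321899414) [0.01263474 0.01878616 0.02290969]
scene 0.03 82 ((423.2242431640625, -296.58856201171875), 8.743817329406738) [0.03105245 0.04399882 0.05750451]
scene 0.07 192 ((422.3168640136719, -296.91534423828125), 13.484097480773926) [0.07237832 0.09207211 0.10910228]
scene 0.115 168 ((422.4341125488281, -297.37701416015625), 14.782563209533691) [0.11824944 0.12280626 0.1258541 ]
[array([ 0.42 , -0.3  ,  0.006])]
[202.82077113 221.32258421]
[163.66044103 250.80898805]
[148.8313662  233.40341874]
```

View pics/c5.png

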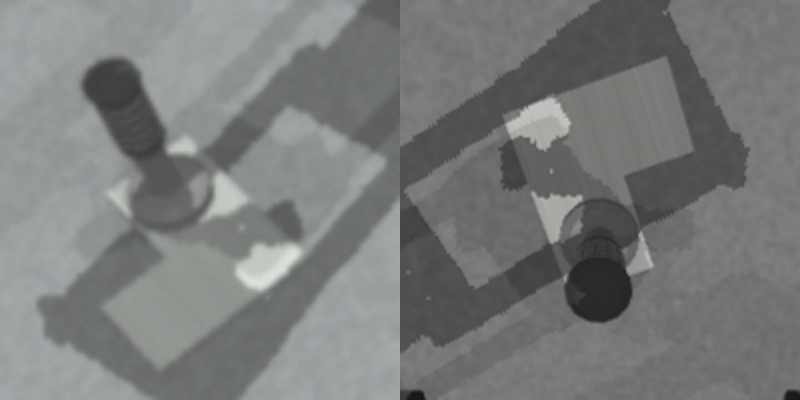

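The punch stands upright at scene crop (150,150), its top at 125 mm (6 + 119, so the sleeve is up). The blank corners are at the same pixels as at the start, (203,219), (164,251) and (148,234). I hand in.

```bash
python3 -c "
from cell import env
print(env.hand_in())"
```

```text
the job is handed in; nothing more can be done
None
```

The job is done and handed in at about 12 s of robot time. I carried the grey punch by its sleeve to the L-shaped blank, stood it on the scribed circle and pressed it once. Then I let the sleeve come up, released it and backed the arm away.

- **Snap:** The snap itself was not sensed. I inferred it from the sleeve reaching its hard stop, about 12 mm down. There the force rose from 11.6 to 17.9 N with almost no further motion.
- **Position:** In the last images the foot centre is at about (0.421, -0.297) m. The circle centre, measured before it was covered, is at about (0.4205, -0.295) m. The punch axis is therefore about 1.5–2 mm off centre, well inside the 15 mm radius.
- **Punch and sleeve:** The punch stands upright with its top near 125 mm, which is 6 mm of blank plus 119 mm, so the sleeve is fully back up.
- **Blank:** Its corners are within about 2 pixels of where they were at the start.
- **Disagreement:** While the punch was still held, one top-view fit of the foot came out about 9 mm off in y. Its fitted radius was 30 mm instead of 24 mm, so I judged that it had taken in pixels of other objects and discarded it. The wrist and scene views agreed with each other.

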